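# Press a bush home in the bench locking clamp and feed the next plate

### The job

Slide the two queued plates along the lane against the back fence, without lifting them, until the first lies centred under the clamp's round pad on the anvil; push the clamp handle down until it snaps over centre and presses the bush flush, then take your hand off and let it hold by itself for two seconds. Press the release lever's paddle so that the jaw springs fully open, and push the next plate along the fence so that it drives the pressed one down the step onto the outfeed and itself ends centred on the anvil under the open pad. Do not tip any plate, and leave the finished plate at the end of the outfeed and everything round the press where it is.

Things in the scene. Friction and masses are not known exactly. Their poses are not given: they have to be found in the camera images.
- press: Fixture fixed to the desk: a lane of three levels with a locking clamp (like locking pliers on a bench foot) behind it. Origin on the desk straight below the clamp pad's pressing point; x points from the open near side of the lane to the clamp handle, y along the lane in the feed direction, z up. The clamp lies along x at y = 0, at most 33 mm wide, from x = -18 to 235 mm.
- infeed (a point): Middle of the infeed's upper face: dark steel, y -272 to -52 mm in the press frame, 33 mm above the desk, x -47 to +35 mm as all of the lane.
- press_anvil (a point): The spot on the steel anvil under the pad. The anvil spans y -50 to +30 mm in the press frame and its top is 30 mm above the desk, 3 mm lower than the infeed.
- outfeed (a point): Middle of the outfeed's upper face: y +32 to +232 mm in the press frame, 26 mm above the desk, 4 mm lower than the anvil, with a lip at its far end.
- fence_face (a point): Point at the foot of the straight fence that runs along the far side of the lane from end to end: its face is at x = +28 mm in the press frame and it stands 11 mm over infeed and outfeed. A plate against it has its centre at x = +1 mm. The near side of the lane is open.
- clamp_jaw (a joint): Jaw angle, rad: 0 = fully open (rests there, held by a spring), 0.38 = pad flat on a 12 mm plate on the anvil. Open, the 32 mm round pad hangs at least 27 mm over the anvil and the jaw's tip is at most 105 mm above the desk.
- clamp_link (a joint): Toggle angle of the clamp, rad: 0 = fully open, 1.05 = dead centre (toggle straight), 1.20 = locked over centre on its stop. Past dead centre it stays shut by itself. Pushing the handle down takes up to about 15 N at the grip.
- handle_grip (a point): Middle of the upper face of the rubber-sleeved handle grip (grip 66 mm long, 27 mm wide). In the press frame it lies at (139, 0, 157) mm when open and, after swinging down, at (151, 0, 109) mm when locked. Push it straight down from above.
- lever_paddle (a point): Middle of the upper face of the release lever's paddle (40 mm long, 24 mm wide), behind the handle's end; rides with the handle: in the press frame at (192, 0, 186) mm open, (212, 0, 103) mm locked. From locked it goes 6 mm down against a weak spring, then about 7 N trips the toggle, and it ends on its stop some 18 mm down, at (210, 0, 86) mm; when the paddle is let go, jaw and handle spring right up. Pressed while closing, it keeps the toggle from locking.
- clamp_lever (a joint): Release lever angle in the handle, rad: 0 = at rest (springs back), 0.07 = touches the toggle, above 0.25 = toggle tripped, 0.40 = end of travel.
- plate_first: Steel-grey bearing plate, 54 mm (its x) x 80 mm (its y) x 12 mm thick, about 0.3 kg, with a 22 mm bore in the middle and four small corner holes; origin at the centre of its underside. The first in the queue on the infeed, the nearer of the two to the clamp; starts a little off the fence and askew. Its brass bush stands 6 mm proud.
- plate_first_bush (a joint): How far the brass bush (22 mm across) of the first plate is pressed in, m: 0 = 6 mm proud, 0.006 = flush. It moves only when pressed with more than about 12 N and stays where it is.
- plate_next: Steel-grey bearing plate, 54 mm (its x) x 80 mm (its y) x 12 mm thick, about 0.3 kg, with a 22 mm bore in the middle and four small corner holes; origin at the centre of its underside. The second in the queue on the infeed, behind the first; also a little off the fence and askew, bush 6 mm proud.
- plate_done: Steel-grey bearing plate, 54 mm (its x) x 80 mm (its y) x 12 mm thick, about 0.3 kg, with a 22 mm bore in the middle and four small corner holes; origin at the centre of its underside. A finished plate with a flush bush, lying at the far end of the outfeed. To be left alone.
- mug: Bystander: dark mug with a handle, 82 mm across, 107 mm high. Origin at the centre of its underside.
- oiler: Bystander: small dropper bottle, 33 mm across, 102 mm high.
- oil_pot: Bystander: small grey tin with a lid, 51 mm across, 36 mm high.
- ring_gauge: Bystander: knurled steel setting ring, 54 mm across, 18 mm high.
- tape_roll: Bystander: roll of masking tape lying flat, 104 mm across, 24 mm high.
- water_bottle: Bystander: clear water bottle, 60 mm across, 217 mm high.
- micrometer: Bystander: outside micrometer lying flat, 46 x 140 x 14 mm (long along its y).
- screwdriver: Bystander: precision screwdriver lying flat, 11 x 143 x 11 mm (long along its y).
There are look-alikes about, which are no part of the job. Leave any pink look-alike of the plate_next alone.

How it is judged:
By the outcome, as a careful person would: the job done as asked, in the order asked, and still so for the second after the job is handed in, with the robot touching nothing.
It also fails if it takes over 70 s, if anything falls off the work surface, if the arm or the gripper's body presses on something with over 40 N, if the wrist force passes 120 N, or if a joint passes its speed limit or range.

### The arm

A 6-joint arm with a two-finger parallel gripper is mounted at the origin on the work surface; the furniture and walls round the work are solid. World frame = base frame: x ahead of the robot, y to its left, z up, the work surface at z = 0. Lengths are in m, angles in degrees, forces in N, time in s.
With the tool pointing down it reaches from about 0.275 to 1 m from the base axis. Payload 8.4 kg.
Tool frame: the origin (TCP) lies at the very end of the fingers, on their centre line; the grasp point (between the pads) lies 19 mm behind it (manip.hold_point_z is the distance from the TCP to the grasp point, in m); z points along the fingers, y is the direction in which the jaws open and shut (so a half turn about z gives the same grasp; the last joint's range is limited). The gripper opens to 85 mm and grips with 20 to 120 N. Pads are 22 mm wide; open, the fingers measure 114 mm over their backs; the gripper's body (76 mm by 85 mm) begins 54 mm behind the grasp point. The pads swing forward as they close: fully open they stand 13 mm farther back than shut.
Start: joints at [69.362, 20.225, 93.587, -0, 66.188, -0.138], TCP at [0.219, 0.585, 0.231] pointing down, gripper open.
Joint ranges: [-150.9, 150.9], [-52.94, 120.26], [3.33, 152.33], [-74.26, 254.26], [0, 154.13], [-172.89, 172.89]. Speed limits (degrees/s): [127.2, 127.2, 159.86, 180, 180, 180].

### API

Orientations are given as a 3x3 rotation matrix whose columns are the frame's x, y, z axes.
In Python, from rig import manip gives the robot as it stands.
- The arm moves only by the tool step_arm, never from a script. Its argument "targets" is a list of rows, each a list of 7 numbers: the shift along the tool's x, y, z as a fraction of full scale, then the turn, a rotation vector about the tool's x, y, z as a fraction of full scale, then the opening, from -1 (shut) to 1 (fully open), so that 0 is half open. In form: [[dx, dy, dz, wx, wy, wz, grip], ...]. A call has exactly 10 rows; each row shifts and turns the commanded pose from where the row before left it, along the tool's axes as they then stand; what a row does not reach is not made up. Full scale, the value 1, is 0.025 m for a shift and 0.15 rad for a turn. A row lasts 1/10 s, in which the tool goes at most 50 mm and 8.59 degrees, less where a joint would pass 70% of its speed; a pose out of reach is approached as far as the arm can. A call with a number of a shift or a turn outside -1 to 1 is refused whole. A call with a gripper value outside its range is refused whole. The fingers move at their own pace and stop on an object; "newtons" is the grip in N (left out, the last holds). Time passes only in rows, so rows that do not move let the fingers close, or fill a call up. It gives the time, the measured TCP pose, the force and the opening at its end, in the units of the state.
- manip.get_obs(): the state, without advancing time (a new reading comes with each control period).
- manip.camera(name): name is "side" or "top" or "wrist"; returns (picture, depth): 384x512x3 uint8, blue, green, red; 384x512 float32, m along the optical axis (not along the pixel's ray), 0 where there is no reading.
- manip.calibration(name): a dict with "K" (3x3 intrinsics, pixels), "R" (3x3) and "t" (3): a world point X has camera coordinates R X + t. Camera axes: x right, y down, z forward; pixel columns grow to the right and rows downward; lengths in m; the calibration is good to about 2 mm. A picture is of the moment at which its call begins: read the wrist's pose just before it. calibration takes no time and is no camera call; for the wrist camera it gives the pose at the moment of the call.
- manip.job_done(): hands the job in, once; it reports no verdict.
The state is a dict: "clock": time; "qpos": joint angles; "joint_vel": joint speeds; "tau": joint torques, N m; "eef_pos": TCP position; "orientation": TCP orientation; "force": force on the tool from outside, world axes, zero at the start; "ft_torque": the same for the moment, N m; "opening": finger opening in m.
Only numpy, scipy, OpenCV 4.12 (cv2) and the standard library are available. Lean on these libraries where they do the work, as an engineer would, in place of code of your own. Each camera call takes 0.05 s, during which the arm holds its last target. There are 200 camera calls.

## Working session

There is one attempt and no reset: what is moved stays moved. The work goes in short steps, Python scripts to look and compute and a tool call to move; the robot and the scene stay as the last step left them, time stands still between calls to the robot, and variables do not carry over. Pictures are saved under pics/ and viewed, about 8 in all and at most 12, crops included, and the job is handed in when it is done.

Besides the shell and the picture viewer there is one more tool, called as name(argument=value, ...) on one line, values as JSON. step_arm: Moves the arm, as the interface text tells. Its arguments: {"type":"object","properties":{"targets":{"type":"array","items":{"type":"array","items":{"type":"number","minimum":-1,"maximum":1}}},"newtons":{"type":"number"}},"required":["targets"]}

```bash
ls; mkdir -p pics; cat > h.py <<'E'
import numpy as np, cv2
from rig import manip
def snap(n,f):
    cal=manip.calibration(n); p,d=manip.camera(n)
    cv2.imwrite(f'pics/{f}.png',p); np.savez(f'pics/{f}.npz',p=p,d=d,**{k:np.array(cal[k]) for k in 'KRt'})
    return p,d,cal
def load(f):
    return np.load(f'pics/{f}.npz')
def px(z,u,v,r=2):
    d=z['d'][int(v)-r:int(v)+r+1,int(u)-r:int(u)+r+1]; d=np.median(d[d>0])
    c=np.linalg.inv(z['K'])@np.array([u,v,1])*d
    return z['R'].T@(c-z['t'])
def cloud(z):
    d=z['d'];v,u=np.mgrid[:d.shape[0],:d.shape[1]]
    c=np.stack([u,v,np.ones_like(u)],-1)@np.linalg.inv(z['K']).T*d[...,None]
    return (c-z['t'])@z['R']
def plane(z,u,v,h):
    r=z['R'].T@np.linalg.inv(z['K'])@np.array([u,v,1.]);o=-z['R'].T@z['t']
    return o+r*(h-o[2])/r[2]
E
python3 - <<'E'
from h import *
o=manip.get_obs();print({k:np.round(v,3) for k,v in o.items()})
a=[]
for n in('top','side'):
    p,d,c=snap(n,n+'0');a.append(p)
    print(n,np.round(c['R'],2).tolist(),np.round(-np.array(c['R']).T@c['t'],3),c['K'][0][0])
cv2.imwrite('pics/t0.png',cv2.resize(a[0],(800,600),interpolation=cv2.INTER_CUBIC))
cv2.imwrite('pics/s0.png',cv2.resize(a[1],(800,600),interpolation=cv2.INTER_CUBIC))
E
```

```text
pics
{'clock': np.float64(0.0), 'qpos': array([ 6.9362e+01,  2.0264e+01,  9.3631e+01,  1.0000e-03,  6.6188e+01,
       -1.3800e-01]), 'joint_vel': array([ 0.122, -0.021,  0.03 , -0.058,  0.053, -0.025]), 'tau': array([-3.0000e-03, -6.0526e+01, -3.4207e+01, -0.0000e+00,  9.0000e-03,
        0.0000e+00]), 'eef_pos': array([0.219, 0.585, 0.231]), 'orientation': array([[-0.937,  0.35 , -0.001],
       [ 0.35 ,  0.937, -0.001],
       [ 0.   , -0.001, -1.   ]]), 'force': array([0.846, 0.661, 0.38 ]), 'ft_torque': array([ 0.012, -0.013,  0.028]), 'opening': np.float64(0.086)}
top [[0.01, -1.0, 0.02], [-1.0, -0.02, -0.09], [0.09, -0.02, -1.0]] [ 0.431 -0.006  1.379] 497.68588198691145
side [[-0.98, -0.18, -0.01], [-0.12, 0.69, -0.72], [0.14, -0.71, -0.69]] [0.415 0.735 0.868] 363.34795636427503
```

View pics/t0.png

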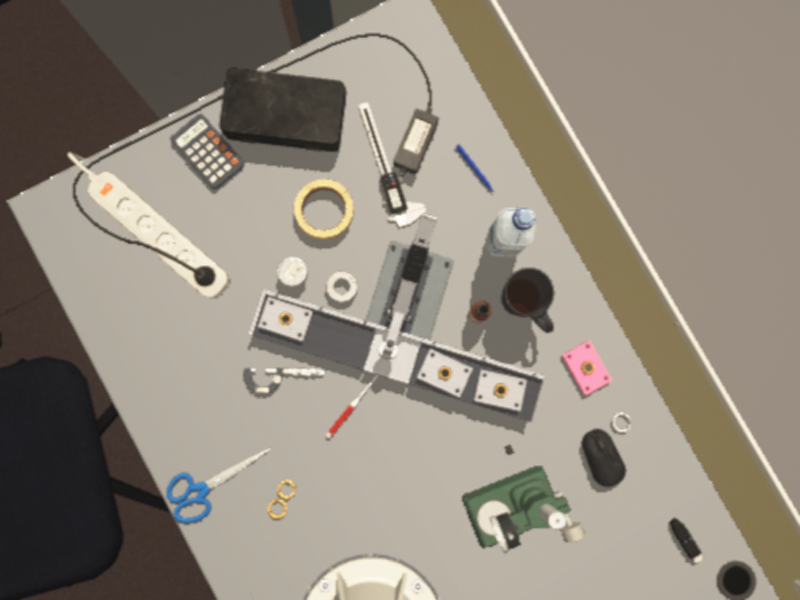

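View pics/s0.png

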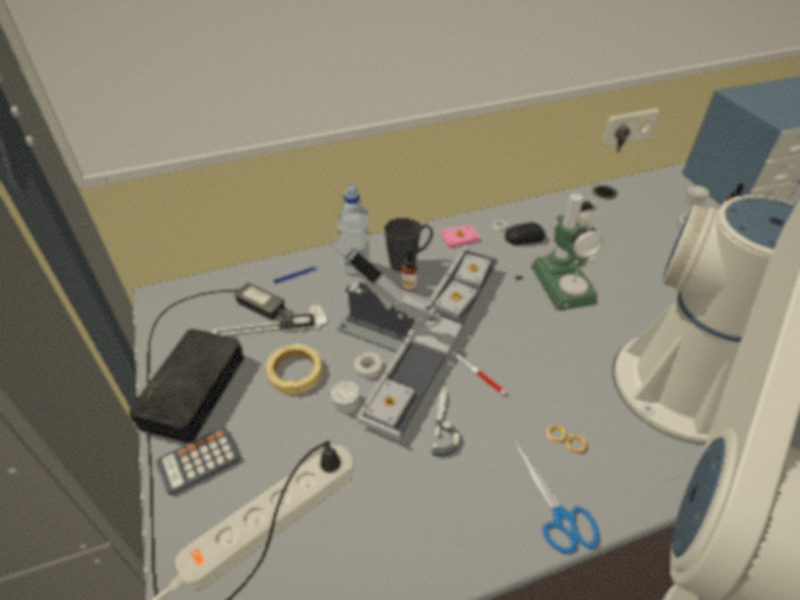

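```bash
python3 - <<'E'
from h import *
z=load('top0')
for n,u,v in [('infeed far corner',542,377),('infeed near',530,425),('out far',264,293),('out near',251,333),('pad',388,350),('P1 bush',445,373),('P2',501,390),('done',286,318),('handle end',428,218),('grip',415,262),('desk',600,450)]:
    print(n,np.round(px(z,u*.64,v*.64,1),4))
print(manip.calibration('wrist'))
# top-hat: height mask
c=cloud(z); m=(c[...,2]>.020)&(c[...,2]<.05)
v,u=np.where(m); print(len(v))
p=c[m]; s=(p[:,0]>.38)&(p[:,0]<.75)&(abs(p[:,1])<.32)
q=p[s]; print(np.histogram(q[:,2],bins=np.arange(.02,.052,.002)))
E
```

```text
infeed far corner [ 0.4345 -0.2876  0.0444]
infeed near [ 3.500e-01 -2.755e-01  3.000e-04]
out far [0.5727 0.1936 0.034 ]
out near [0.503  0.2141 0.0332]
pad [ 0.4752 -0.022   0.0942]
P1 bush [ 0.439  -0.1218  0.0331]
P2 [ 0.4112 -0.2186  0.0345]
done [0.5305 0.1554 0.0259]
handle end [ 0.6768 -0.0796  0.1933]
grip [ 0.6129 -0.0619  0.1583]
desk [ 0.3106 -0.391   0.0292]
{'K': array([[300.15033964,   0.        , 257.53502412],
       [  0.        , 300.15033964, 191.3287784 ],
       [  0.        ,   0.        ,   1.        ]]), 'R': array([[ 0.35077135,  0.93646049, -0.00109902],
       [ 0.90144273, -0.3373363 ,  0.27130283],
       [ 0.25369364, -0.09615596, -0.96249341]]), 't': array([-0.62319951, -0.03475207,  0.3785149 ])}
15040
(array([205, 361, 515, 623, 546, 568, 637, 599, 554, 440, 410, 454, 495,
       380, 207]), array([0.02 , 0.022, 0.024, 0.026, 0.028, 0.03 , 0.032, 0.034, 0.036,
       0.038, 0.04 , 0.042, 0.044, 0.046, 0.048, 0.05 ]))
```

step_arm(targets=[[-0.85,-1,-0.15,0,0,-0.05,-1],[-0.85,-1,-0.15,0,0,-0.05,-1],[-0.85,-1,-0.15,0,0,-0.05,-1],[-0.85,-1,-0.15,0,0,-0.05,-1],[-0.85,-1,-0.15,0,0,-0.05,-1],[-0.85,-1,-0.15,0,0,-0.05,-1],[-0.85,-1,-0.15,0,0,-0.05,-1],[-0.85,-1,-0.15,0,0,-0.05,-1],[-0.85,-1,-0.15,0,0,-0.05,-1],[-0.85,-1,-0.15,0,0,-0.05,-1]], newtons=60)

```text
clock: 1.1
eef_pos: [0.3408, 0.2795, 0.2688]
orientation: [[-0.96, 0.279, -0.0], [0.279, 0.96, -0.0], [0.0, -0.0, -1.0]]
force: [0.2, -0.2, -0.2]
opening: -0.0004
```

step_arm(targets=[[-0.85,-1,-0.15,0,0,0,-1],[-0.85,-1,-0.15,0,0,0,-1],[-0.85,-1,-0.15,0,0,0,-1],[-0.85,-1,-0.15,0,0,0,-1],[-0.85,-1,-0.15,0,0,0,-1],[-0.85,-1,-0.15,0,0,0,-1],[-0.85,-1,-0.15,0,0,0,-1],[-0.85,-1,-0.15,0,0,0,-1],[-0.85,-1,-0.15,0,0,0,-1],[0,0,0,0,0,0,-1]])

```text
clock: 2.1
eef_pos: [0.4629, 0.0087, 0.3028]
orientation: [[-0.959, 0.282, 0.001], [0.282, 0.959, -0.001], [-0.001, -0.001, -1.0]]
force: [0.6, -0.6, -0.2]
opening: -0.0002
```

```bash
python3 - <<'E'
from h import *
o=manip.get_obs();print({k:np.round(v,3) for k,v in o.items()})
p,d,c=snap('wrist','w1')
cv2.imwrite('pics/w1b.png',cv2.resize(p,(800,600),interpolation=cv2.INTER_CUBIC))
E
```

```text
{'clock': np.float64(2.1), 'qpos': array([ 9.31000e-01,  1.45200e+00,  1.07571e+02, -6.40000e-02,
        7.09230e+01, -7.26820e+01]), 'joint_vel': array([ 3.013, -0.698,  1.974,  1.717,  0.268,  3.837]), 'tau': array([-1.7550e+00, -3.7248e+01, -3.6361e+01, -3.2900e-01, -4.0000e-03,
       -8.0800e-01]), 'eef_pos': array([0.463, 0.009, 0.303]), 'orientation': array([[-0.959,  0.282,  0.001],
       [ 0.282,  0.959, -0.001],
       [-0.001, -0.001, -1.   ]]), 'force': array([ 0.641, -0.554, -0.21 ]), 'ft_torque': array([ 0.001,  0.046, -0.032]), 'opening': np.float64(-0.0)}
```

View pics/w1b.png

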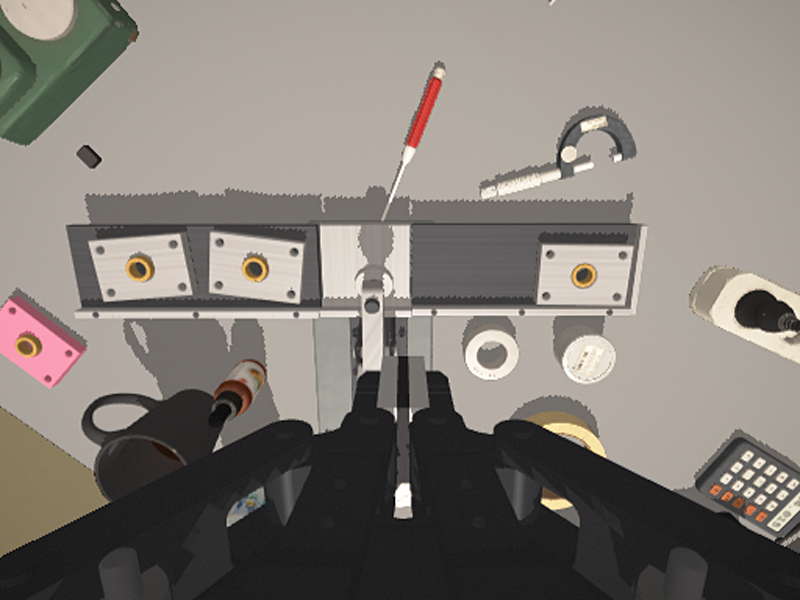

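```bash
python3 - <<'E'
from h import *
p=load('w1')['p']
f=lambda a:cv2.resize(a,None,fx=4,fy=4,interpolation=cv2.INTER_CUBIC)
cv2.imwrite('pics/w1c.png',np.vstack([f(p[136:208,35:235]),f(p[136:208,225:425])]))
E
```

```text
(no output)
```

View pics/w1c.png

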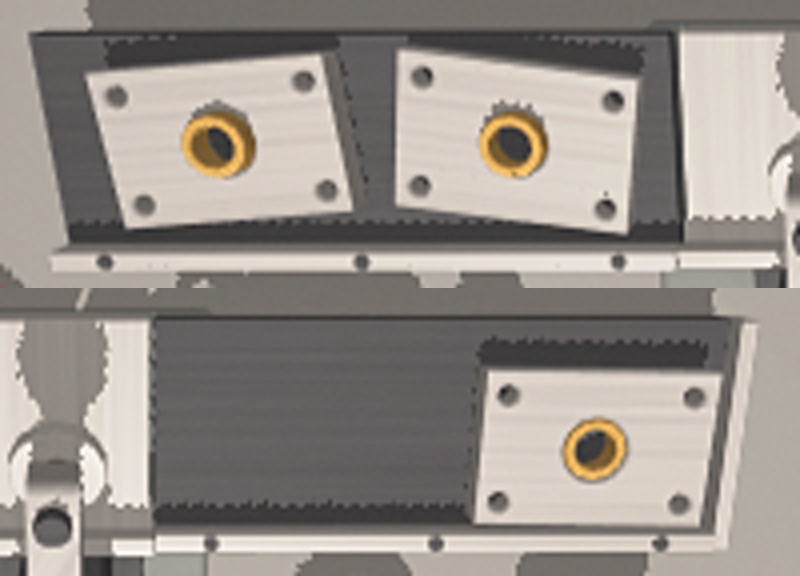

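```bash
cat > m.py <<'E'
from h import *
from scipy.optimize import least_squares
def P(p,q): # press->world
    c,s=np.cos(p[2]),np.sin(p[2]); q=np.asarray(q,float)
    return np.stack([p[0]+c*q[...,0]-s*q[...,1],p[1]+s*q[...,0]+c*q[...,1],q[...,2]],-1)
def toP(p,w):
    c,s=np.cos(p[2]),np.sin(p[2]);d=np.asarray(w)-np.r_[p[:2],0]
    return np.stack([c*d[...,0]+s*d[...,1],-s*d[...,0]+c*d[...,1],d[...,2]],-1)
def proj(z,X):
    c=X@z['R'].T+z['t'];k=c@z['K'].T;return k[...,:2]/k[...,2:]
E
cat > a.py <<'E'
from m import *
z=load('w1')
A=lambda l:np.array([[35+(a+.5)/4-.5,136+(b+.5)/4-.5] for a,b in l])
B=lambda l:np.array([[225+(a+.5)/4-.5,136+(b-288+.5)/4-.5] for a,b in l])
pix=np.vstack([A([(30,34),(70,243),(676,31),(683,27)]),B([(150,318),(155,523)])])
mod=np.array([(-47,-272,33),(28,-272,33),(-47,-52,33),(-47,-50,30),(-47,30,30),(28,32,26)])/1e3
r=least_squares(lambda p:(proj(z,P(p,mod))-pix).ravel(),[.475,-.02,-.28],loss='soft_l1')
p=r.x;print(p,np.degrees(p[2]));print(np.round(r.fun.reshape(-1,2),2))
np.save('press.npy',p)
for n,c,h in [('next',A([(86,73),(322,53),(354,210),(126,230)]),.045),('first',A([(398,48),(640,78),(628,235),(396,205)]),.045),('done',B([(488,369),(722,373),(700,527),(474,523)]),.038)]:
    q=np.array([toP(p,plane(z,u,v,h)) for u,v in c])*1e3
    print(n,np.round(q[:,:2],1).tolist(),np.round(q.mean(0),1),[round(float(np.linalg.norm(q[i]-q[i-1])),1) for i in range(4)])
print('desk depth check', (lambda q:np.round(toP(p,q)*1e3,1))(px(z,100,120)))
for n,u,v in[('bushN',218,146),('bushF',514,146)]:
    a=A([(u,v)])[0];print(n,np.round(toP(p,plane(z,*a,.051))*1e3,1),np.round(toP(p,px(z,*a,1))*1e3,1))
o=manip.get_obs();print('tcp press',np.round(toP(p,o['eef_pos'])*1e3,1),'tool yaw rel',np.degrees(np.arctan2(-o['orientation'][0,1],o['orientation'][1,1])-p[2]))
for k in [(139,0,157),(151,0,109),(212,0,103)]: print(k,P(p,np.array(k)/1e3))
E
python3 a.py
```

```text
[ 0.48141388 -0.02158684 -0.28319579] -16.225923326280643
[[-0.2  -0.31]
 [ 0.19 -0.01]
 [-0.75 -0.03]
 [-0.66  0.7 ]
 [ 0.77 -0.22]
 [ 0.75  0.05]]
next [[-35.0, -247.1], [-41.4, -167.1], [12.8, -163.3], [19.8, -243.3]] [ -11.  -205.2   45. ] [54.8, 80.2, 54.3, 80.4]
first [[-43.0, -141.6], [-32.7, -61.7], [22.1, -69.2], [11.0, -148.5]] [ -10.7 -105.3   45. ] [54.5, 80.6, 55.3, 80.1]
done [[-30.0, 144.1], [-28.4, 224.0], [26.4, 223.4], [24.7, 143.4]] [ -1.8 183.7  38. ] [54.7, 80.0, 54.8, 80.0]
desk depth check [-7.710e+01 -2.048e+02  2.000e-01]
bushN [ -11.2 -203.3   51. ] [  -7.3 -213.8   32.8]
bushF [ -10.9 -104.    51. ] [  -7.2 -109.7   33.5]
tcp press [-27.6  25.  302.4] tool yaw rel -0.14121536172214216
(139, 0, 157) [ 0.61487714 -0.06042699  0.157     ]
(151, 0, 109) [ 0.62639915 -0.0637801   0.109     ]
(212, 0, 103) [ 0.68496936 -0.08082505  0.103     ]
```

step_arm(targets=[[0.2,-0.92,0,0,0,0,-1],[0.2,-0.92,0,0,0,0,-1],[0.2,-0.92,0,0,0,0,-1],[0.2,-0.92,0,0,0,0,-1],[0.2,-0.92,0,0,0,0,-1],[0.2,-0.92,0,0,0,0,-1],[0.2,-0.92,0,0,0,0,-1],[0.2,-0.92,0,0,0,0,-1],[0.1,-0.92,0,0,0,0,-1],[0,-0.92,0,0,0,0,-1]])

```text
clock: 3.15
eef_pos: [0.3558, -0.1971, 0.3023]
orientation: [[-0.961, 0.278, -0.0], [0.278, 0.961, 0.001], [0.001, 0.001, -1.0]]
force: [0.5, 0.5, -0.9]
opening: -0.0
```

step_arm(targets=[[0,0,0.9,0,0,0,-1],[0,0,1,0,0,0,-1],[0,0,1,0,0,0,-1],[0,0,1,0,0,0,-1],[0,0,1,0,0,0,-1],[0,0,1,0,0,0,-1],[0,0,1,0,0,0,-1],[0,0,1,0,0,0,-1],[0,0,1,0,0,0,-1],[0,0,0,0,0,0,-1]])

```text
clock: 4.15
eef_pos: [0.3546, -0.1956, 0.0778]
orientation: [[-0.96, 0.278, -0.005], [0.278, 0.96, 0.003], [0.006, 0.001, -1.0]]
force: [0.5, -0.3, 0.8]
opening: -0.0002
```

```bash
cat > t.py <<'E'
from m import *
p=np.load('press.npy');o=manip.get_obs();R=o['orientation']
c,s=np.cos(p[2]),np.sin(p[2]);f=o['force']
print('clk',round(float(o['clock']),2),'tcp press mm',np.round(toP(p,o['eef_pos'])*1e3,1),'F press',np.round([c*f[0]+s*f[1],-s*f[0]+c*f[1],f[2]],1),'q6',np.round(o['qpos'],0))
Rp=np.array([[c,s,0],[-s,c,0],[0,0,1]])@R;print(np.round(Rp,3).tolist())
E
python3 t.py
```

```text
clk 4.15 tcp press mm [ -73.2 -202.5   77.8] F press [ 0.6 -0.2  0.8] q6 [ -29.   15.  127.    0.   39. -103.]
[[-1.0, -0.001, -0.006], [-0.001, 1.0, 0.001], [0.006, 0.001, -1.0]]
```

step_arm(targets=[[0,0,0.8,0,0,0,-1],[0,0,0.8,0,0,0,-1],[-0.2,0,0,0,0,0,-1],[-0.2,0,0,0,0,0,-1],[-0.2,0,0,0,0,0,-1],[-0.2,0,0,0,0,0,-1],[-0.2,0,0,0,0,0,-1],[-0.2,0,0,0,0,0,-1],[-0.12,0,0,0,0,0,-1],[0,0,0,0,0,0,-1]])

```text
clock: 5.15
eef_pos: [0.3884, -0.2068, 0.04]
orientation: [[-0.96, 0.279, -0.0], [0.279, 0.96, 0.0], [0.0, 0.0, -1.0]]
force: [-1.1, 1.3, 0.7]
opening: 0.0
```

```bash
python3 t.py
```

```text
clk 5.15 tcp press mm [ -37.6 -203.8   40. ] F press [-1.4  0.9  0.7] q6 [ -28.   21.  124.    0.   35. -102.]
[[-1.0, -0.0, -0.0], [-0.0, 1.0, 0.0], [0.0, 0.0, -1.0]]
```

step_arm(targets=[[-0.04,0,0,0,0,0,-1],[-0.04,0,0,0,0,0,-1],[-0.04,0,0,0,0,0,-1],[0,0,0,0,0,0,-1],[0,0,0,0,0,0,-1],[0,0,0,0,0,0,-1],[0,0,0,0,0,0,-1],[0,0,0,0,0,0,-1],[0,0,0,0,0,0,-1],[0,0,0,0,0,0,-1]])

```text
clock: 6.15
eef_pos: [0.3891, -0.2066, 0.0397]
orientation: [[-0.96, 0.279, -0.004], [0.279, 0.96, 0.002], [0.004, 0.001, -1.0]]
force: [-7.8, 4.1, 5.8]
opening: 0.0001
```

```bash
python3 t.py
```

```text
clk 6.15 tcp press mm [ -36.9 -203.5   39.7] F press [-8.7  1.7  5.8] q6 [ -28.   22.  124.   -0.   35. -102.]
[[-1.0, -0.0, -0.004], [-0.0, 1.0, 0.001], [0.004, 0.001, -1.0]]
```

step_arm(targets=[[0.5,0,0,0,0,0,-1],[0.6,0,0,0,0,0,-1],[0,0.98,0,0,0,0,-1],[0,0.98,0,0,0,0,-1],[0,0.98,0,0,0,0,-1],[0,0.98,0,0,0,0,-1],[0,0,0.05,0,0,0,-1],[-0.3,0,0,0,0,0,-1],[-0.2,0,0,0,0,0,-1],[-0.2,0,0,0,0,0,-1]])

```text
clock: 7.15
eef_pos: [0.4087, -0.1115, 0.0387]
orientation: [[-0.96, 0.28, -0.001], [0.28, 0.96, 0.0], [0.001, -0.0, -1.0]]
force: [-2.1, 0.7, 0.7]
opening: 0.0001
```

step_arm(targets=[[-0.1,0,0,0,0,0,-1],[-0.1,0,0,0,0,0,-1],[-0.1,0,0,0,0,0,-1],[-0.06,0,0,0,0,0,-1],[0,0,0,0,0,0,-1],[0,0,0,0,0,0,-1],[0,0,0,0,0,0,-1],[0,0,0,0,0,0,-1],[0,0,0,0,0,0,-1],[0,0,0,0,0,0,-1]])

```text
clock: 8.15
eef_pos: [0.4156, -0.1131, 0.0383]
orientation: [[-0.96, 0.279, -0.004], [0.279, 0.96, 0.001], [0.004, -0.0, -1.0]]
force: [-6.4, -0.4, 1.5]
opening: 0.0002
```

```bash
python3 t.py
```

```text
clk 8.15 tcp press mm [ -37.6 -106.3   38.3] F press [-6.  -2.2  1.5] q6 [-15.  21. 125.  -0.  34. -89.]
[[-1.0, -0.0, -0.004], [-0.0, 1.0, -0.0], [0.004, -0.0, -1.0]]
```

step_arm(targets=[[0.6,0,0,0,0,0,-1],[0,0,-0.9,0,0,0,-1],[0,0,-0.9,0,0,0,-1],[-0.3,-0.95,0,0,0,0,-1],[-0.3,-0.95,0,0,0,0,-1],[-0.3,-0.95,0,0,0,0,-1],[-0.3,-0.95,0,0,0,0,-1],[-0.3,-0.95,0,0,0,0,-1],[-0.3,-0.95,0,0,0,0,-1],[-0.3,-0.95,0,0,0,0,-1]])

```text
clock: 9.15
eef_pos: [0.4075, -0.2849, 0.0839]
orientation: [[-0.96, 0.279, 0.001], [0.279, 0.96, -0.001], [-0.001, -0.0, -1.0]]
force: [0.4, 0.5, -0.2]
opening: 0.0
```

step_arm(targets=[[0,0,0,-0.5,0,0,-1],[0,0,0,-0.43,0,0,-1],[0,0,0,0,0,0,-1],[0,0,0,0,0,0,-1],[0,0,0,0,0,0,-1],[0,0,0,0,0,0,-1],[0,0,0,0,0,0,-1],[0,0,0,0,0,0,-1],[0,0,0,0,0,0,-1],[0,0,0,0,0,0,-1]])

```text
clock: 10.15
eef_pos: [0.4072, -0.2833, 0.0838]
orientation: [[-0.96, 0.276, 0.039], [0.279, 0.951, 0.133], [-0.0, 0.139, -0.99]]
force: [-0.0, 0.5, -0.1]
opening: 0.0
```

```bash
python3 t.py;  python3 - <<'E'
from h import *
p,d,c=snap('wrist','w2')
cv2.imwrite('pics/w2b.png',cv2.resize(p,(800,600),interpolation=cv2.INTER_CUBIC))
E
```

```text
clk 10.15 tcp press mm [   1.9 -272.    83.8] F press [-0.1  0.4 -0.1] q6 [ -40.   22.  114.   10.   47. -121.]
[[-1.0, -0.001, -0.0], [-0.001, 0.99, 0.139], [-0.0, 0.139, -0.99]]
```

View pics/w2b.png

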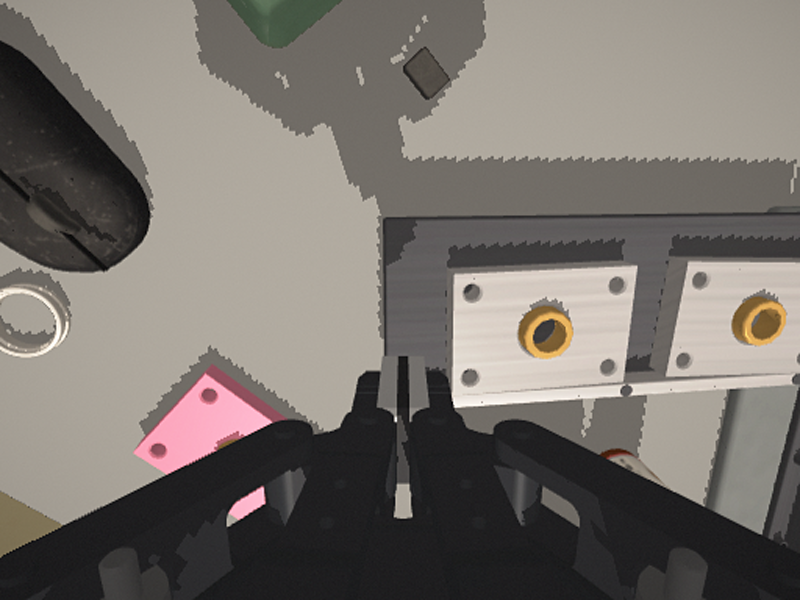

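step_arm(targets=[[0,-0.13,0.92,0,0,0,-1],[0,-0.13,0.92,0,0,0,-1],[0,0,0,0,0,0,-1],[0,0.4,0.056,0,0,0,-1],[0,0.4,0.056,0,0,0,-1],[0,0.4,0.056,0,0,0,-1],[0,0.4,0.056,0,0,0,-1],[0,0.4,0.056,0,0,0,-1],[0,0.4,0.056,0,0,0,-1],[0,0,0,0,0,0,-1]])

```text
clock: 11.2
eef_pos: [0.4245, -0.224, 0.0379]
orientation: [[-0.961, 0.275, 0.039], [0.278, 0.951, 0.134], [-0.0, 0.139, -0.99]]
force: [-0.3, 0.0, -0.4]
opening: -0.0004
```

```bash
python3 t.py
```

```text
clk 11.2 tcp press mm [   1.9 -210.2   37.9] F press [-0.3 -0.  -0.4] q6 [ -33.   25.  118.   12.   40. -117.]
[[-1.0, -0.002, 0.0], [-0.002, 0.99, 0.139], [-0.0, 0.139, -0.99]]
```

step_arm(targets=[[0,0.4,0.07,0,0,0,-1],[0,0.4,0.07,0,0,0,-1],[0,0.4,0.07,0,0,0,-1],[0,0.4,0.056,0,0,0,-1],[0,0.4,0.056,0,0,0,-1],[0,0.4,0.056,0,0,0,-1],[0,0.2,0.03,0,0,0,-1],[0,0,0,0,0,0,-1],[0,0,0,0,0,0,-1],[0,0,0,0,0,0,-1]])

```text
clock: 12.2
eef_pos: [0.4429, -0.1625, 0.0373]
orientation: [[-0.96, 0.276, 0.04], [0.279, 0.951, 0.133], [-0.002, 0.138, -0.99]]
force: [-4.7, -4.6, 13.7]
opening: -0.0001
```

```bash
python3 t.py;  python3 - <<'E'
from h import *
p,d,c=snap('wrist','w3')
cv2.imwrite('pics/w3b.png',cv2.resize(p[90:290,190:470],(800,571),interpolation=cv2.INTER_CUBIC))
E
```

```text
clk 12.2 tcp press mm [   2.4 -146.    37.3] F press [-3.3 -5.8 13.7] q6 [ -26.   24.  120.   13.   38. -110.]
[[-1.0, -0.001, 0.001], [-0.001, 0.99, 0.138], [-0.002, 0.138, -0.99]]
```

View pics/w3b.png

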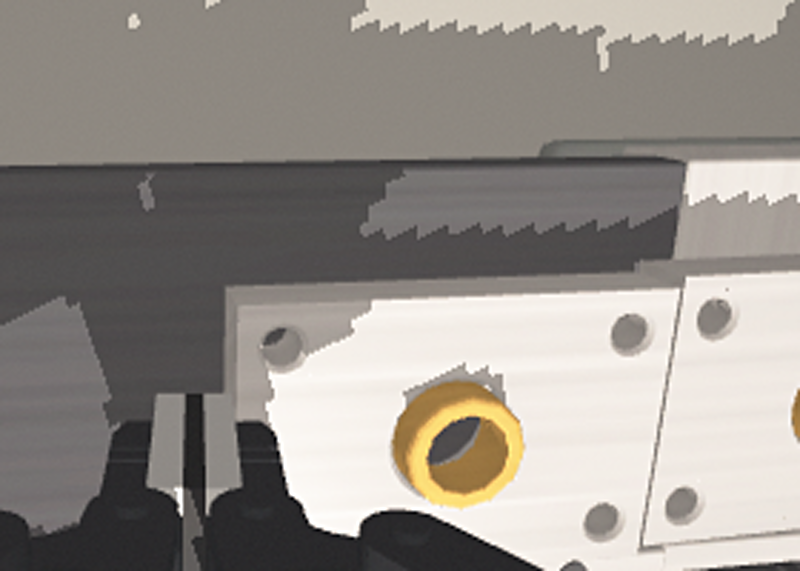

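```bash
cat > g.py <<'E'
from m import *
p=np.load('press.npy')
def G(f,u0,v0,s,pts,h):
    z=load(f)
    for a,b in pts: print((a,b),np.round(toP(p,plane(z,u0+(a+.5)*s-.5,v0+(b+.5)*s-.5,h))*1e3,1))
E
python3 - <<'E'
from g import *
G('w3',190,90,.35,[(228,288),(683,275),(640,548)],.045)
print('bush');G('w3',190,90,.35,[(458,443)],.051)
print('anvil edge');G('w3',190,90,.35,[(686,160)],.030);G('w3',190,90,.35,[(681,160)],.033)
print('finger tip');G('w3',190,90,.35,[(155,395),(232,393)],.037)
E
```

```text
(228, 288) [ -28.8 -142.6   45. ]
(683, 275) [-28.  -60.9  45. ]
(640, 548) [ 26.8 -60.7  45. ]
bush
(458, 443) [  -1.2 -103.2   51. ]
anvil edge
(686, 160) [-46.3 -52.2  30. ]
(681, 160) [-46.7 -55.6  33. ]
finger tip
(155, 395) [  -7.2 -154.1   37. ]
(232, 393) [  -6.8 -140.2   37. ]
```

step_arm(targets=[[0,0.017,-0.12,0,0,0,-1],[0,0,0,0,0,0,-1],[0,0.12,0.017,0,0,0,-1],[0,0.12,0.017,0,0,0,-1],[0,0.12,0.017,0,0,0,-1],[0,0.12,0.017,0,0,0,-1],[0,0.12,0.017,0,0,0,-1],[0,0,0,0,0,0,-1],[0,0,0,0,0,0,-1],[0,0,0,0,0,0,-1]])

```text
clock: 13.25
eef_pos: [0.4466, -0.1473, 0.0393]
orientation: [[-0.96, 0.276, 0.039], [0.279, 0.951, 0.134], [0.0, 0.139, -0.99]]
force: [-0.1, 0.7, -0.6]
opening: -0.0001
```

```bash
python3 t.py;  python3 - <<'E'
from h import *
p,d,c=snap('wrist','w4')
p,d,c=snap('top','t4')
p,d,c=snap('side','s4')
E
```

```text
clk 13.25 tcp press mm [   1.7 -130.4   39.3] F press [-0.3  0.7 -0.6] q6 [ -24.   24.  120.   13.   38. -108.]
[[-1.0, -0.0, -0.0], [-0.0, 0.99, 0.139], [0.0, 0.139, -0.99]]
```

```bash
python3 - <<'E'
from h import *
a=load('w4')['p'][140:260,245:512]; 
b=load('s4')['p'][150:270,225:325]; c=load('t4')['p'][190:270,220:350]
A=cv2.resize(a,(801,360),interpolation=cv2.INTER_CUBIC)[:,:800]
B=cv2.resize(load('s4')['p'][165:225,230:330],(400,240),interpolation=cv2.INTER_CUBIC)
C=cv2.resize(load('t4')['p'][205:265,230:330],(400,240),interpolation=cv2.INTER_CUBIC)
cv2.imwrite('pics/c4.png',np.vstack([A,np.hstack([B,C])]))
E
```

```text
(no output)
```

View pics/c4.png

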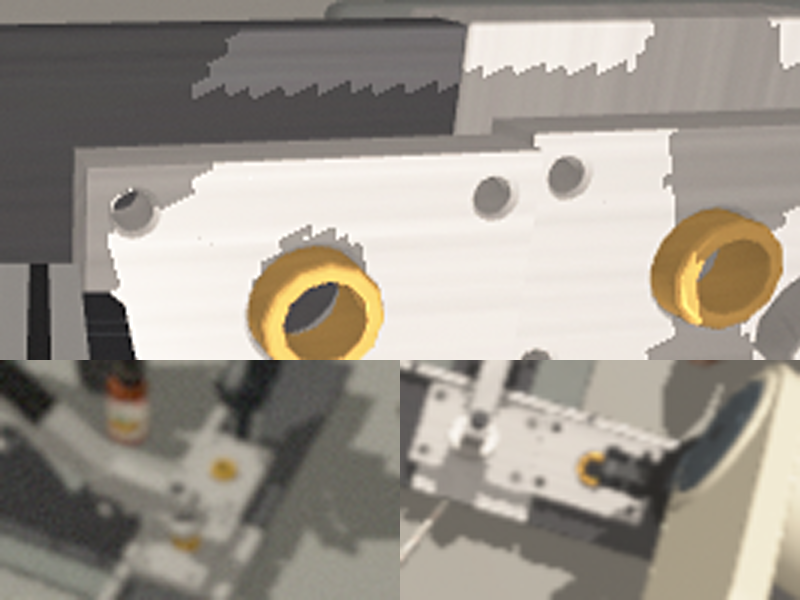

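```bash
python3 - <<'E'
from g import *
s=1/3
print('next rear');G('w4',245,140,s,[(88,165)],.045);G('w4',245,140,s,[(75,150)],.033)
print('first rear near top');G('w4',245,140,s,[(534,136)],.042)
print('bushes');G('w4',245,140,s,[(315,312)],.051);G('w4',245,140,s,[(718,268),(735,270)],.048)
print('anvil edge');G('w4',245,140,s,[(468,22)],.030)
print('w3');G('w3',190,90,.35,[(228,288)],.033);G('w3',190,90,.35,[(240,302)],.045)
E
```

```text
next rear
(88, 165) [ -26.7 -124.4   45. ]
(75, 150) [ -25.9 -124.3   33. ]
first rear near top
(534, 136) [-27.8 -44.8  42. ]
bushes
(315, 312) [ -1.4 -86.7  51. ]
(718, 268) [-3.4 -8.9 48. ]
(735, 270) [-2.8 -5.3 48. ]
anvil edge
(468, 22) [-46.2 -52.   30. ]
w3
(228, 288) [ -25.3 -140.4   33. ]
(240, 302) [ -26.3 -140.6   45. ]
```

```bash
python3 - <<'E'
from g import *
print('jaw hole');[G('w1',225,136-72,.25,[(52,526)],h) for h in(.09,.1,.105)]
print('pad');[G('w1',225,136-72,.25,[(9,460),(106,460),(57,425)],h) for h in (.057,.062,.067)]
print('jaw sides');G('w1',225,136-72,.25,[(26,540),(84,540)],.1)
print('anvil R edges w1');G('w1',225,136-72,.25,[(150,318)],.030);G('w1',35,136,.25,[(676,31),(683,27)],.033)
print('outfeed lip end');G('w1',225,136-72,.25,[(737,320)],.026)
z=load('w1');print(toP(p,-z['R'].T@z['t']))
E
```

```text
jaw hole
(52, 526) [10.  -2.1 90. ]
(52, 526) [  7.   -1.4 100. ]
(52, 526) [  5.5  -1.  105. ]
pad
(9, 460) [ -3.1 -18.2  57. ]
(106, 460) [-3. 14. 57.]
(57, 425) [-14.9  -2.   57. ]
(9, 460) [ -4.3 -17.7  62. ]
(106, 460) [-4.2 14.1 62. ]
(57, 425) [-16.   -1.7  62. ]
(9, 460) [ -5.5 -17.1  67. ]
(106, 460) [-5.4 14.2 67. ]
(57, 425) [-17.   -1.4  67. ]
jaw sides
(26, 540) [ 11.4  -9.3 100. ]
(84, 540) [ 11.4   8.2 100. ]
anvil R edges w1
(150, 318) [-46.7  28.9  30. ]
(676, 31) [-47. -51.  33.]
(683, 27) [-48.3 -48.5  33. ]
outfeed lip end
(737, 320) [-45.  232.7  26. ]
[-0.09539378  0.02306112  0.44513381]
```

step_arm(targets=[[0,0.05,0.007,0,0,0,-1],[0,0.038,0.005,0,0,0,-1],[0,0,0,0,0,0,-1],[0,0,0,0,0,0,-1],[0,-0.3,-0.04,0,0,0,-1],[0,0.139,-0.99,0,0,0,-1],[0,0.139,-0.99,0,0,0,-1],[0,0.139,-0.99,0,0,0,-1],[0,0.139,-0.99,0.5,0,0,-1],[0,0,-0.99,0.43,0,0,-1]])

```text
clock: 14.4
eef_pos: [0.4443, -0.1549, 0.1651]
orientation: [[-0.96, 0.281, -0.001], [0.281, 0.96, -0.003], [-0.0, -0.003, -1.0]]
force: [-0.5, -0.6, -0.8]
opening: -0.0
```

step_arm(targets=[[0.3,0.95,-0.99,0,0,0,-1],[0.3,0.95,-0.99,0,0,0,-1],[0.3,0.95,-0.99,0,0,0,-1],[0.3,0.95,-0.99,0,0,0,-1],[0.3,0.95,-0.99,0,0,0,-1],[0,0,0,0,0,0,-1],[0,0,0,0,0,0,-1],[0,0,0,0,0,0,-1],[0,0,0,0,0,0,-1],[0,0,0,0,0,0,-1]])

```text
clock: 15.4
eef_pos: [0.4414, -0.0302, 0.2869]
orientation: [[-0.96, 0.28, -0.002], [0.28, 0.96, 0.0], [0.002, -0.0, -1.0]]
force: [-0.5, 0.4, 0.1]
opening: 0.0002
```

```bash
python3 t.py;  python3 - <<'E'
from h import *
p,d,c=snap('wrist','w5')
z=load('w5')
from g import *
import numpy as np
uv=proj(z,P(np.load('press.npy'),np.array([[0,-120,40],[0,0,40],[28,0,40],[-47,0,30]])/1e3));print(uv)
u,v=uv[1].astype(int);u0,v0=max(0,u-140),max(0,v-60);print(u0,v0)
cv2.imwrite('pics/w5b.png',cv2.resize(p[v0:v0+120,u0:u0+200] if 0 else z['p'][v0:v0+120,u0:u0+200],(800,480),interpolation=cv2.INTER_CUBIC))
E
```

```text
clk 15.4 tcp press mm [-36.  -19.5 286.9] F press [-0.6  0.3  0.1] q6 [ -4.   0. 111.  -0.  69. -78.]
[[-1.0, 0.001, -0.002], [0.001, 1.0, -0.0], [0.002, -0.0, -1.0]]
[[183.62260995 188.28374161]
 [272.93973396 188.18867328]
 [272.68070291 207.94837856]
 [273.01767587 152.19373396]]
132 128
```

View pics/w5b.png

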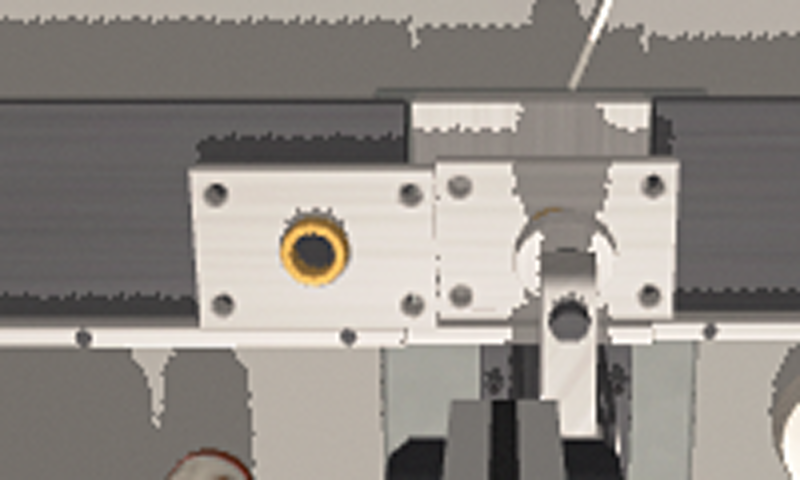

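```bash
python3 - <<'E'
from g import *
s=.25
print('first');G('w5',132,128,s,[(436,163),(680,161),(674,318),(437,322)],.042)
print('anvil edges');G('w5',132,128,s,[(411,102),(652,100)],.030)
print('pad');G('w5',132,128,s,[(516,248),(616,248)],.058)
print('hole');G('w5',132,128,s,[(570,320)],.1)
print('next');G('w5',132,128,s,[(189,170),(200,328),(436,326)],.045)
print('fence hole');G('w5',132,128,s,[(84,338)],.044)
E
```

```text
first
(436, 163) [-27.5 -42.9  42. ]
(680, 161) [-28.1  37.2  42. ]
(674, 318) [26.2 37.2 42. ]
(437, 322) [ 27.5 -43.4  42. ]
anvil edges
(411, 102) [-45.8 -51.5  30. ]
(652, 100) [-46.4  28.8  30. ]
pad
(516, 248) [ -3.  -16.7  58. ]
(616, 248) [-2.9 15.4 58. ]
hole
(570, 320) [  7.2  -1.5 100. ]
next
(189, 170) [ -25.9 -123.3   45. ]
(200, 328) [  28.6 -123.4   45. ]
(436, 326) [ 27.9 -43.6  45. ]
fence hole
(84, 338) [  32.5 -163.4   44. ]
```

step_arm(targets=[[-0.3,-0.97,0,0,0,0,-1],[-0.3,-0.97,0,0,0,0,-1],[-0.3,-0.97,0,0,0,0,-1],[-0.3,-0.97,0,0,0,0,-1],[-0.3,-0.97,0,0,0,0,-1],[0,0,0,-0.5,0,0,-1],[0,0,0,-0.43,0,0,-1],[0,-0.139,0.99,0,0,0,-1],[0,-0.139,0.99,0,0,0,-1],[0,-0.139,0.99,0,0,0,-1]])

```text
clock: 16.45
eef_pos: [0.4437, -0.1571, 0.2116]
orientation: [[-0.96, 0.277, 0.039], [0.28, 0.951, 0.133], [-0.0, 0.139, -0.99]]
force: [-0.5, 0.6, -0.6]
opening: 0.0001
```

step_arm(targets=[[0,-0.139,0.99,0,0,0,-1],[0,-0.139,0.99,0,0,0,-1],[0,-0.139,0.99,0,0,0,-1],[0,-0.139,0.99,0,0,0,-1],[0,-0.139,0.99,0,0,0,-1],[0,0,0,0,0,0,-1],[0,0,0,0,0,0,-1],[0,0,0,0,0,0,-1],[0,0,0,0,0,0,-1],[0,0,0,0,0,0,-1]])

```text
clock: 17.45
eef_pos: [0.4446, -0.1569, 0.0887]
orientation: [[-0.96, 0.276, 0.04], [0.279, 0.951, 0.133], [-0.002, 0.139, -0.99]]
force: [-0.6, -1.0, -0.1]
opening: 0.0
```

```bash
python3 t.py
```

```text
clk 17.45 tcp press mm [   2.4 -140.2   88.7] F press [-0.3 -1.2 -0.1] q6 [ -25.   19.  118.   11.   44. -107.]
[[-1.0, -0.001, 0.002], [-0.0, 0.99, 0.139], [-0.002, 0.139, -0.99]]
```

step_arm(targets=[[0,-0.137,0.98,0,0,0,-1],[0,-0.137,0.98,0,0,0,-1],[0,0,0,0,0,0,-1],[0,0.2,0.028,0,0,0,-1],[0,0.2,0.028,0,0,0,-1],[0,0.08,0.01,0,0,0,-1],[0,0.05,0.007,0,0,0,-1],[0,0,0,0,0,0,-1],[0,0,0,0,0,0,-1],[0,0,0,0,0,0,-1]])

```text
clock: 18.45
eef_pos: [0.4482, -0.144, 0.0387]
orientation: [[-0.96, 0.276, 0.04], [0.279, 0.951, 0.133], [-0.001, 0.139, -0.99]]
force: [-0.6, -2.7, 2.5]
opening: -0.0001
```

```bash
python3 t.py
```

```text
clk 18.45 tcp press mm [   2.3 -126.8   38.7] F press [ 0.2 -2.7  2.5] q6 [ -24.   24.  120.   13.   38. -108.]
[[-1.0, -0.0, 0.001], [-0.0, 0.99, 0.139], [-0.001, 0.139, -0.99]]
```

step_arm(targets=[[0,-0.3,-0.04,0,0,0,-1],[0,0.139,-0.99,0,0,0,-1],[0,0.139,-0.99,0,0,0,-1],[0,0.139,-0.99,0,0,0,-1],[0,0.139,-0.99,0,0,0,-1],[0,0.139,-0.99,0,0,0,-1],[0,0.139,-0.99,0,0,0,-1],[0,0.139,-0.99,0,0,0,-1],[0,0.139,-0.99,0.5,0,0,-1],[0,0,-0.99,0.43,0,0,-1]])

```text
clock: 19.45
eef_pos: [0.4444, -0.153, 0.2637]
orientation: [[-0.96, 0.281, -0.002], [0.281, 0.96, -0.002], [0.001, -0.002, -1.0]]
force: [0.3, -0.8, -0.3]
opening: -0.0002
```

step_arm(targets=[[-0.8,0.8,0,0,0,0,-1],[-0.8,0.8,0,0,0,0,-1],[-0.8,0.8,0,0,0,0,-1],[-0.8,0.8,0,0,0,0,-1],[-0.8,0.8,0,0,0,0,-1],[-0.8,0.8,0,0,0,0,-1],[-0.8,0.5,0,0,0,0,-1],[0,0,0,0,0,0,-1],[0,0,0,0,0,0,-1],[0,0,0,0,0,0,-1]])

```text
clock: 20.45
eef_pos: [0.6154, -0.0647, 0.2625]
orientation: [[-0.96, 0.279, -0.002], [0.279, 0.96, 0.0], [0.002, -0.0, -1.0]]
force: [-0.0, -0.3, -0.7]
opening: -0.0001
```

```bash
python3 t.py
```

```text
clk 20.45 tcp press mm [140.7  -4.  262.5] F press [ 0.  -0.3 -0.7] q6 [ -6.  18.  92.  -0.  70. -80.]
[[-1.0, -0.0, -0.002], [-0.0, 1.0, -0.0], [0.002, -0.0, -1.0]]
```

step_arm(targets=[[0,0.14,0.97,0,0,0,-1],[0,0,0.97,0,0,0,-1],[0,0,0.97,0,0,0,-1],[0,0,0.97,0,0,0,-1],[0,0,0,0,0,0,-1],[-0.04,0,0.2,0,0,0,-1],[-0.04,0,0.2,0,0,0,-1],[-0.04,0,0.2,0,0,0,-1],[-0.05,0,0.2,0,0,0,-1],[-0.05,0,0.2,0,0,0,-1]])

```text
clock: 21.45
eef_pos: [0.6241, -0.0629, 0.1418]
orientation: [[-0.96, 0.279, 0.003], [0.279, 0.96, -0.001], [-0.003, 0.0, -1.0]]
force: [-3.1, -2.7, 9.5]
opening: 0.0003
```

```bash
python3 t.py
```

```text
clk 21.45 tcp press mm [148.5   0.2 141.8] F press [-2.2 -3.4  9.5] q6 [ -6.  26.  98.  -0.  56. -80.]
[[-1.0, -0.0, 0.003], [-0.0, 1.0, 0.0], [-0.003, 0.0, -1.0]]
```

step_arm(targets=[[-0.04,0,0.2,0,0,0,-1],[-0.04,0,0.2,0,0,0,-1],[-0.03,0,0.2,0,0,0,-1],[-0.03,0,0.2,0,0,0,-1],[-0.02,0,0.2,0,0,0,-1],[0,0,0.15,0,0,0,-1],[0,0,0.1,0,0,0,-1],[0,0,0.04,0,0,0,-1],[0,0,0,0,0,0,-1],[0,0,0,0,0,0,-1]])

```text
clock: 22.45
eef_pos: [0.6266, -0.0635, 0.1086]
orientation: [[-0.96, 0.279, -0.0], [0.279, 0.96, 0.0], [0.0, -0.0, -1.0]]
force: [0.4, 0.0, -0.4]
opening: -0.0001
```

```bash
python3 t.py
```

```text
clk 22.45 tcp press mm [151.1   0.3 108.6] F press [ 0.4  0.1 -0.4] q6 [ -6.  28.  99.   0.  53. -80.]
[[-1.0, -0.0, -0.0], [-0.0, 1.0, -0.0], [0.0, -0.0, -1.0]]
```

step_arm(targets=[[0,0,-0.6,0,0,0,-1],[0,0,-0.8,0,0,0,-1],[0,0,-0.8,0,0,0,-1],[0,0,-0.8,0,0,0,-1],[0,0,-0.8,0,0,0,-1],[0,0,-0.8,0,0,0,-1],[0,0,0,0,0,0,-1],[0,0,0,0,0,0,-1],[0,0,0,0,0,0,-1],[0,0,0,0,0,0,-1]])

```text
clock: 23.45
eef_pos: [0.6261, -0.0635, 0.2227]
orientation: [[-0.96, 0.279, -0.002], [0.279, 0.96, 0.0], [0.002, -0.0, -1.0]]
force: [0.1, 0.5, 0.3]
opening: -0.0002
```

```bash
python3 t.py;python3 - <<'E'
from h import *
p,d,c=snap('wrist','w6')
p2,d,c=snap('side','s6')
A=cv2.resize(p[60:260,100:420],(800,500),interpolation=cv2.INTER_CUBIC)
cv2.imwrite('pics/c6.png',np.hstack([cv2.resize(p,(400,300)),cv2.resize(p2[140:260,180:340],(400,300),interpolation=cv2.INTER_CUBIC)]))
E
```

```text
clk 23.45 tcp press mm [1.506e+02 1.000e-01 2.227e+02] F press [-0.   0.6  0.3] q6 [ -6.  21.  93.   0.  66. -80.]
[[-1.0, -0.0, -0.002], [-0.0, 1.0, -0.0], [0.002, -0.0, -1.0]]
```

View pics/c6.png

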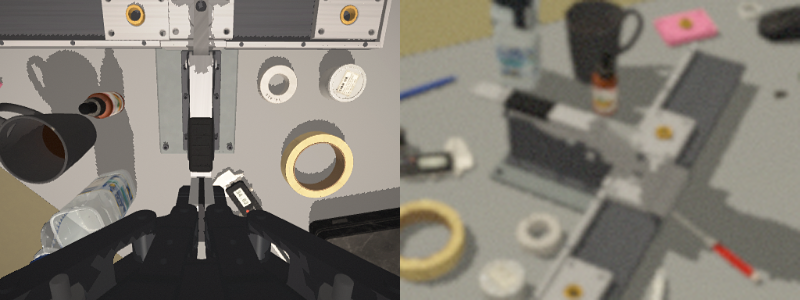

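```bash
python3 - <<'E'
from g import *
G('top0',0,0,.64,[(523,217)],.215);G('top0',0,0,.64,[(528,292)],.107)
G('w6',0,0,1.28,[(112,212)],.215);
E
```

```text
(523, 217) [ 244.  -138.6  215. ]
(528, 292) [ 153.3 -194.4  107. ]
(112, 212) [170.7 -65.  215. ]
```

step_arm(targets=[[-0.8,0,0,0,0,0,-1],[-0.8,0,0,0,0,0,-1],[-0.82,0,0,0,0,0,-1],[0,0,0,0,0,0,-1],[0,0,0.8,0,0,0,-1],[0,0,0.8,0,0,0,-1],[0,0,0.8,0,0,0,-1],[0,0,0.8,0,0,0,-1],[0,0,0.6,0,0,0,-1],[0,0,0,0,0,0,-1]])

```text
clock: 24.55
eef_pos: [0.6827, -0.0801, 0.126]
orientation: [[-0.96, 0.279, -0.005], [0.279, 0.96, 0.001], [0.005, -0.001, -1.0]]
force: [0.7, -0.6, 0.1]
opening: -0.0002
```

step_arm(targets=[[0,0,0,0,0,0,-1],[0,0,0,0,0,0,-1],[0,0,0,0,0,0,-1],[0,0,0,0,0,0,-1],[0,0,0,0,0,0,-1],[0,0,0,0,0,0,-1],[0,0,0,0,0,0,-1],[0,0,0,0,0,0,-1],[0,0,0,0,0,0,-1],[0,0,0,0,0,0,-1]])

```text
clock: 25.55
eef_pos: [0.6848, -0.0805, 0.1286]
orientation: [[-0.96, 0.279, -0.0], [0.279, 0.96, -0.0], [0.0, -0.0, -1.0]]
force: [-0.2, 0.9, 0.6]
opening: 0.0001
```

```bash
python3 t.py
```

```text
clk 25.55 tcp press mm [211.7   0.3 128.6] F press [-0.5  0.9  0.6] q6 [ -7.  32.  90.  -0.  59. -81.]
[[-1.0, -0.0, -0.0], [-0.0, 1.0, -0.0], [0.0, -0.0, -1.0]]
```

step_arm(targets=[[0,0,0.6,0,0,0,-1],[0,0,0.3,0,0,0,-1],[0,0,0.2,0,0,0,-1],[0,0,0.2,0,0,0,-1],[0,0,0.2,0,0,0,-1],[0,0,0.2,0,0,0,-1],[0,0,0.05,0,0,0,-1],[0,0,0,0,0,0,-1],[0,0,0,0,0,0,-1],[0,0,0,0,0,0,-1]])

```text
clock: 26.55
eef_pos: [0.6851, -0.0805, 0.0855]
orientation: [[-0.96, 0.279, 0.001], [0.279, 0.96, -0.0], [-0.001, 0.0, -1.0]]
force: [-2.2, 0.2, 6.0]
opening: 0.0
```

```bash
python3 t.py
```

```text
clk 26.55 tcp press mm [212.1   0.3  85.5] F press [-2.2 -0.4  6. ] q6 [ -7.  34.  91.   0.  54. -81.]
[[-1.0, -0.0, 0.001], [-0.0, 1.0, 0.0], [-0.001, 0.0, -1.0]]
```

step_arm(targets=[[0,0,-0.8,0,0,0,-1],[0,0,-1,0,0,0,-1],[0,0,-1,0,0,0,-1],[0,0,-1,0,0,0,-1],[0,0,-1,0,0,0,-1],[0,0,-1,0,0,0,-1],[0,0,-1,0,0,0,-1],[0,0,-1,0,0,0,-1],[0.9,-0.5,0,0,0,0,-1],[0.9,-0.5,0,0,0,0,-1]])

```text
clock: 27.55
eef_pos: [0.6348, -0.092, 0.2806]
orientation: [[-0.96, 0.279, 0.002], [0.279, 0.96, -0.0], [-0.002, 0.0, -1.0]]
force: [-0.7, 0.2, -0.2]
opening: 0.0002
```

step_arm(targets=[[0.9,0,0,0,0,0,-1],[0.9,0,0,0,0,0,-1],[0.9,0,0,0,0,0,-1],[0.9,0,0,0,0,0,-1],[0.9,0,0,0,0,0,-1],[0.9,0,0,0,0,0,-1],[0.9,0,0,0,0,0,-1],[0.9,0,0,0,0,0,-1],[0.9,0,0,0,0,0,-1],[0,0,0,0,0,0,-1]])

```text
clock: 28.55
eef_pos: [0.438, -0.035, 0.2798]
orientation: [[-0.96, 0.279, -0.001], [0.279, 0.96, 0.0], [0.001, -0.0, -1.0]]
force: [0.2, 1.5, 0.8]
opening: 0.0002
```

```bash
python3 t.py;python3 - <<'E'
from g import *
p_,d,c=snap('wrist','w7')
z=load('w7')
uv=proj(z,P(p,np.array([0,0,.04])));u,v=uv.astype(int);u0,v0=max(0,u-120),max(0,v-60);print(u0,v0)
p2,d,c=snap('side','s7')
A=cv2.resize(p_[v0:v0+90,u0:u0+200],(800,360),interpolation=cv2.INTER_CUBIC)
B=cv2.resize(p2[140:212,180:340],(533,240),interpolation=cv2.INTER_CUBIC)
cv2.imwrite('pics/c7.png',np.vstack([A,np.hstack([B,np.zeros((240,267,3),np.uint8)])]))
E
```

```text
clk 28.55 tcp press mm [-37.9 -25.  279.8] F press [-0.2  1.5  0.8] q6 [ -5.   0. 112.   0.  68. -79.]
[[-1.0, -0.001, -0.001], [-0.001, 1.0, -0.0], [0.001, -0.0, -1.0]]
157 130
```

View pics/c7.png

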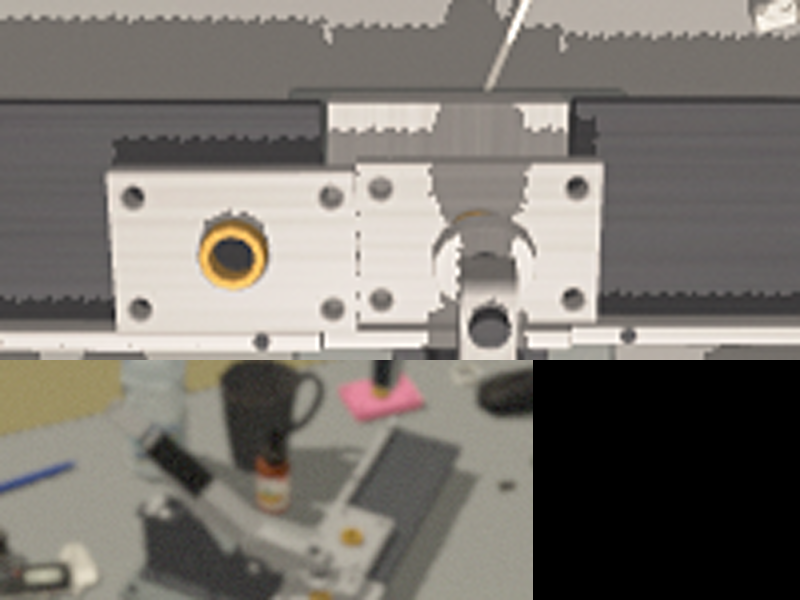

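step_arm(targets=[[-0.32,-0.94,0,0,0,0,-1],[-0.32,-0.94,0,0,0,0,-1],[-0.32,-0.94,0,0,0,0,-1],[-0.32,-0.94,0,0,0,0,-1],[-0.32,-0.94,0,0,0,0,-1],[0,0,0,-0.8,0,0,-1],[0,0,0,-0.83,0,0,-1],[0,-0.242,0.97,0,0,0,-1],[0,-0.242,0.97,0,0,0,-1],[0,-0.242,0.97,0,0,0,-1]])

```text
clock: 29.65
eef_pos: [0.4467, -0.1609, 0.2039]
orientation: [[-0.96, 0.272, 0.069], [0.28, 0.932, 0.232], [-0.001, 0.242, -0.97]]
force: [0.3, -0.2, 0.6]
opening: -0.0
```

step_arm(targets=[[0,-0.242,0.97,0,0,0,-1],[0,-0.242,0.97,0,0,0,-1],[0,-0.242,0.97,0,0,0,-1],[0,-0.242,0.97,0,0,0,-1],[0,-0.242,0.97,0,0,0,-1],[0,0,0,0,0,0,-1],[0,0,0,0,0,0,-1],[0,0,0,0,0,0,-1],[0,0,0,0,0,0,-1],[0,0,0,0,0,0,-1]])

```text
clock: 30.65
eef_pos: [0.4464, -0.1598, 0.0809]
orientation: [[-0.96, 0.27, 0.069], [0.279, 0.932, 0.232], [-0.002, 0.242, -0.97]]
force: [0.1, 0.0, 0.3]
opening: -0.0
```

```bash
python3 t.py; python3 - <<'E'
from g import *
s=.25
print('first');G('w7',157,130,s,[(358,164),(603,162),(597,321),(358,325)],.042)
print('anvil');G('w7',157,130,s,[(326,102),(569,101)],.03)
print('pad');G('w7',157,130,s,[(433,255),(536,255)],.058)
print('next');G('w7',157,130,s,[(107,171),(118,330)],.045)
E
```

```text
clk 30.65 tcp press mm [   5.  -142.5   80.9] F press [0.1 0.  0.3] q6 [ -30.   21.  118.   19.   46. -117.]
[[-1.0, -0.001, 0.002], [-0.0, 0.97, 0.242], [-0.002, 0.242, -0.97]]
first
(358, 164) [-27.6 -40.8  42. ]
(603, 162) [-28.3  38.3  42. ]
(597, 321) [26.  38.7 42. ]
(358, 325) [ 27.4 -41.3  42. ]
anvil
(326, 102) [-45.9 -51.5  30. ]
(569, 101) [-46.2  28.3  30. ]
pad
(433, 255) [ -1.7 -16.7  58. ]
(536, 255) [-1.7 15.8 58. ]
next
(107, 171) [ -25.9 -121.2   45. ]
(118, 330) [  28.1 -121.1   45. ]
```

step_arm(targets=[[0.16,-0.196,0.784,0,0,0,-1],[0,-0.196,0.784,0,0,0,-1],[0,0,0,0,0,0,-1],[0,0.31,0.078,0,0,0,-1],[0,0.31,0.078,0,0,0,-1],[0,0.31,0.078,0,0,0,-1],[0,0.31,0.078,0,0,0,-1],[0,0.31,0.078,0,0,0,-1],[0,0.31,0.078,0,0,0,-1],[0,0,0,0,0,0,-1]])

```text
clock: 31.65
eef_pos: [0.4558, -0.1112, 0.04]
orientation: [[-0.961, 0.27, 0.068], [0.278, 0.932, 0.233], [-0.001, 0.242, -0.97]]
force: [-0.9, 0.7, 0.1]
opening: -0.0003
```

```bash
python3 t.py
```

```text
clk 31.65 tcp press mm [  0.5 -93.2  40. ] F press [-1.1  0.4  0.1] q6 [ -24.   25.  120.   22.   39. -116.]
[[-1.0, -0.002, 0.0], [-0.001, 0.97, 0.242], [-0.001, 0.242, -0.97]]
```

step_arm(targets=[[0,0.23,0.07,0,0,0,-1],[0,0.23,0.07,0,0,0,-1],[0,0.23,0.07,0,0,0,-1],[0,0.23,0.07,0,0,0,-1],[0,0.23,0.07,0,0,0,-1],[0,0.15,0.06,0,0,0,-1],[0,0.15,0.06,0,0,0,-1],[0,0.15,0.06,0,0,0,-1],[0,0,0,0,0,0,-1],[0,0,0,0,0,0,-1]])

```text
clock: 32.65
eef_pos: [0.4669, -0.0714, 0.0362]
orientation: [[-0.96, 0.271, 0.067], [0.279, 0.932, 0.233], [0.001, 0.243, -0.97]]
force: [0.4, -0.1, 0.4]
opening: -0.0001
```

```bash
python3 t.py
```

```text
clk 32.65 tcp press mm [ -0.  -51.9  36.2] F press [0.4 0.  0.4] q6 [ -19.   25.  121.   23.   37. -112.]
[[-1.0, -0.0, -0.001], [-0.0, 0.97, 0.243], [0.001, 0.243, -0.97]]
```

step_arm(targets=[[0,0.08,0.018,0,0,0,-1],[0,0.07,0.015,0,0,0,-1],[0,0.04,0.01,0,0,0,-1],[0,0,0,0,0,0,-1],[0,0,0,0,0,0,-1],[0,0,0,0,0,0,-1],[0,0,0,0,0,0,-1],[0,0,0,0,0,0,-1],[0,0,0,0,0,0,-1],[0,0,0,0,0,0,-1]])

```text
clock: 33.65
eef_pos: [0.4683, -0.0672, 0.0364]
orientation: [[-0.96, 0.271, 0.067], [0.279, 0.932, 0.233], [0.0, 0.242, -0.97]]
force: [0.0, -0.9, -1.0]
opening: -0.0
```

```bash
python3 t.py
```

```text
clk 33.65 tcp press mm [  0.2 -47.4  36.4] F press [ 0.3 -0.9 -1. ] q6 [ -18.   25.  121.   24.   37. -111.]
[[-1.0, -0.0, -0.0], [-0.0, 0.97, 0.242], [0.0, 0.242, -0.97]]
```

step_arm(targets=[[0,-0.4,-0.12,0,0,0,-1],[0,-0.95,-0.28,0,0,0,-1],[0,-0.95,-0.28,0,0,0,-1],[0,0.242,-0.97,0,0,0,-1],[0,0.242,-0.97,0,0,0,-1],[0,0.242,-0.97,0,0,0,-1],[0,0.242,-0.97,0,0,0,-1],[0,0.242,-0.97,0,0,0,-1],[0,0.242,-0.97,0,0,0,-1],[0,0.242,-0.97,0,0,0,-1]])

```text
clock: 34.65
eef_pos: [0.4514, -0.1253, 0.2151]
orientation: [[-0.96, 0.271, 0.068], [0.279, 0.932, 0.232], [-0.0, 0.242, -0.97]]
force: [0.5, -0.5, -0.8]
opening: -0.0001
```

step_arm(targets=[[0,0,0,0.8,0,0,-1],[0,0,0,0.83,0,0,-1],[0.4,0.9,-0.9,0,0,0,-1],[0.4,0.9,-0.9,0,0,0,-1],[0.4,0.9,-0.9,0,0,0,-1],[0.4,0.8,0,0,0,0,-1],[0,0,0,0,0,0,-1],[0,0,0,0,0,0,-1],[0,0,0,0,0,0,-1],[0,0,0,0,0,0,-1]])

```text
clock: 35.65
eef_pos: [0.4376, -0.0304, 0.281]
orientation: [[-0.96, 0.28, -0.001], [0.28, 0.96, -0.0], [0.001, -0.0, -1.0]]
force: [-0.5, 0.7, 0.1]
opening: 0.0002
```

```bash
python3 t.py;python3 - <<'E'
from g import *
p_,d,c=snap('wrist','w8')
z=load('w8')
uv=proj(z,P(p,np.array([0,0,.04])));u,v=uv.astype(int);u0,v0=max(0,u-70),max(0,v-60);print(u0,v0)
p2,d,c=snap('side','s8')
A=cv2.resize(p_[v0:v0+90,u0:u0+200],(800,360),interpolation=cv2.INTER_CUBIC)
B=cv2.resize(p2[140:260,180:340],(320,240),interpolation=cv2.INTER_CUBIC)
C=cv2.resize(p_,(320,240))
cv2.imwrite('pics/c8.png',np.vstack([A,np.hstack([B,C,np.zeros((240,160,3),np.uint8)])]))
E
```

```text
clk 35.65 tcp press mm [-39.6 -20.7 281. ] F press [-0.7  0.5  0.1] q6 [ -4.   0. 112.  -0.  68. -78.]
[[-1.0, 0.001, -0.001], [0.001, 1.0, -0.0], [0.001, -0.0, -1.0]]
204 131
```

View pics/c8.png

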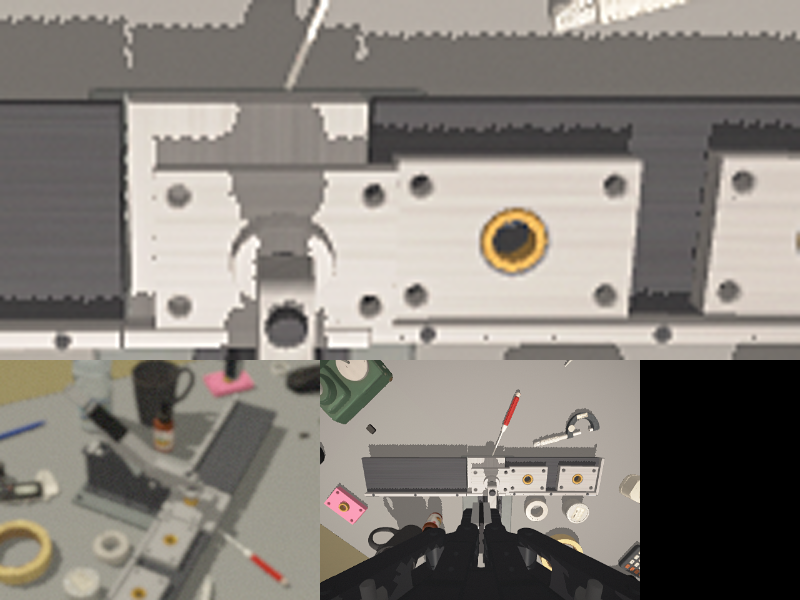

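```bash
python3 - <<'E'
from g import *
s=.25
print('next holes');G('w8',204,131,s,[(179,195),(373,195),(370,306),(179,306)],.042)
print('next rear edge');G('w8',204,131,s,[(154,170),(156,328)],.042)
print('anvil');G('w8',204,131,s,[(128,102),(369,100)],.03)
print('pad');G('w8',204,131,s,[(231,250),(335,250)],.058)
print('first');G('w8',204,131,s,[(395,159),(642,158),(629,317)],.038)
print('done');G('w8',204,131,s,[(721,155),(704,313)],.038)
print('ref w7 first holes');G('w7',157,130,s,[(381,188),(577,188),(573,300),(381,300)],.042)
E
```

```text
next holes
(179, 195) [-17.4 -33.9  42. ]
(373, 195) [-17.4  29.4  42. ]
(370, 306) [20.8 29.7 42. ]
(179, 306) [ 20.8 -34.3  42. ]
next rear edge
(154, 170) [-25.8 -41.9  42. ]
(156, 328) [ 28.6 -42.1  42. ]
anvil
(128, 102) [-46.1 -50.8  30. ]
(369, 100) [-46.7  28.6  30. ]
pad
(231, 250) [ -3.3 -17.1  58. ]
(335, 250) [-3.3 15.9 58. ]
first
(395, 159) [-28.5  36.7  38. ]
(642, 158) [-28.7 117.5  38. ]
(629, 317) [ 26.2 118.3  38. ]
done
(721, 155) [-29.7 143.2  38. ]
(704, 313) [ 24.8 143.6  38. ]
ref w7 first holes
(381, 188) [-19.7 -33.4  42. ]
(577, 188) [-19.7  30.3  42. ]
(573, 300) [18.6 30.4 42. ]
(381, 300) [ 18.6 -33.6  42. ]
```

```bash
python3 -c "
from rig import manip
print(manip.job_done())"
```

```text
the job is handed in; nothing more can be done
None
```

I did the whole job in the order asked and handed it in at about 36 s of the 70 s allowed. The largest wrist force I read was about 15 N.

**What I did**
- I pushed both plates against the fence, then slid them along it until the first lay centred on the anvil. A 2 mm correction left it about 0.2 mm off centre.
- I pushed the handle down until it snapped over centre, with the grip at 108.6 mm and no force left on it. It then held by itself, hands off, for more than 3 s.
- I pressed the release paddle to its stop (85.5 mm). The jaw and handle sprang fully open.
- I pushed the next plate along the fence. It drove the pressed plate down the step onto the outfeed and stopped on the anvil itself.

**Last checks, from the pictures**
- **Next plate:** it lies square against the fence under the open pad. The raw reading put it 2.2 mm short of centre. The anvil edges and the pad read 0.6 to 1.5 mm off the same way, so I take it as about 1 mm short and left it.
- **Pressed plate:** it lies flat on the outfeed. Its bush looks flush in the picture only; the depth readings were too noisy to confirm it.
- **Finished plate:** it has not moved, within about 1 mm.
- **Everything else:** the bystanders in view and the pink look-alike look undisturbed, and the arm is clear of everything.

**One thing that went wrong:** during the first push, the thicker part of the fingers rested on the top edge of the next plate, with about 14 N upward on the tool. I raised the tool 2 mm and the force went away. The plate did not tip.

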